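# Slide the locked lens carriage to its end stop

### The arm

A 6-joint arm with a two-finger parallel gripper is mounted at the origin on the work surface. World frame = base frame: x ahead of the robot, y to its left, z up, the work surface at z = 0. Lengths are in mm, angles in rad, forces in N, time in s.
With the tool pointing down it reaches from about 275 to 825 mm from the base axis. Payload 5.2 kg.
Tool frame: the origin (TCP) lies at the very end of the fingers, on their centre line; the grasp point (between the pads) lies 19 mm behind it; z points along the fingers, y is the line along which they close (so a half turn about z gives the same grasp; the last joint's range is limited). The gripper opens to 93 mm and grips with 3 to 60 N. Pads are 15 mm wide; open, the fingers measure 128 mm over their backs; the gripper's body (75 mm by 188 mm) begins 65 mm behind the grasp point.
Start: joints at [0.904, 0.259, 1.535, -0, 1.348, -0.203], TCP at [246.022, 491.912, 218.653] pointing down, gripper open.
Joint ranges: [-3.14, 3.14], [-0.91, 2.08], [0.19, 2.58], [-1.22, 4.36], [0.22, 2.71], [-3.12, 3.12]. Speed limits (rad/s): [2.57, 2.57, 3.14, 3.14, 3.14, 3.14].

### API

Orientations are given as [roll, pitch, yaw] about the fixed x, y, z axes, in that order (R = Rz(yaw) Ry(pitch) Rx(roll)).
In Python, from bench import robot gives the robot as it stands. The module is installed in compiled form; this text tells all that it offers. Calls block until the motion is done:
- robot.move_ptp(position, orientation): joint-space move of the TCP to a pose.
- robot.move_linear(position, ori=None, speed=150, f_stop=None): straight line of the TCP; ori=None keeps the orientation; speed is the mean speed in mm/s. With f_stop (N) it stops when the force on the tool has changed by that much, and returns True; else False.
- robot.move_j(angles): joint-space move.
- robot.move_gripper(opening): opening from 0.0 (shut) to 1.0 (fully open); the grip force is fixed at half the most; returns when the fingers have stopped.
- robot.sleep(seconds).
- robot.inverse_kinematics(position, orientation): joint angles nearest the present ones, or None.
- robot.get_image(name): name is "scene" or "top"; returns a dict with "img" (384x512x3 uint8, blue, green, red), "fovy" (degrees; the focal length in pixels is half the picture's height over the tangent of half this angle, whatever the lens; pixels are square), "cx", "cy" (the principal point, pixels), "eye" and "orientation" of the camera in the world. Camera axes: x right, y down, z forward; pixel columns grow to the right and rows downward; lengths in mm; the calibration is good to about 2 mm. A picture is of the moment at which its call begins. There is no depth.
A pose or a line that the arm cannot do raises robot.MotionError and nothing moves.
- robot.hand_in(): hands the job in; it is judged then, once.
Readings, each from a call of its own:
- robot.current_t(): time.
- robot.current_qpos(): joint angles.
- robot.current_joint_vel(): joint speeds.
- robot.current_joint_efforts(): joint torques, N m.
- robot.current_tcp_pos(): TCP position.
- robot.current_eef_rot(): TCP orientation.
- robot.current_contact_force(): force on the tool from outside, world axes, zero at the start.
- robot.current_ft_torque(): the same for the moment, N m.
- robot.current_gripper_width(): opening from 0.0 (shut) to 1.0 (fully open).
- robot.current_finger_force(): force on a finger pad.
Only numpy, scipy, OpenCV 4.12 (cv2) and the standard library are available. Lean on these libraries where they do the work, as an engineer would, in place of code of your own. Each camera call takes 0.05 s, during which the arm holds its last target. There are 200 camera calls.

### The job

On the inspection rail, press the carriage's black lock button down with the fingertips and keep it down while you slide the carriage along the rail until it is fully home against the end stop, so that the lens stands over the potsherd. Then let the button come up again, so that the carriage is locked there, and move clear. Pinch and lift nothing, use no great force, and leave the lens, the end stop and the other things on the bench alone.

Things in the scene. Friction and masses are not known exactly. Their poses are not given: they have to be found in the camera images.
- rail: the inspection rail, fixed to the bench: steel bed 100 x 380 x 8 mm with an aluminium rail 50 mm wide on it, rail top 30 mm above the bench. Origin: centre of its underside, on the bench. Its y axis lies along the rail; the carriage slides towards -y, to the end stop; x points across the rail to the lens side; z up. It may stand turned by up to 0.35 rad
- carriage: aluminium carriage, 70 mm across the rail (x), 90 mm along it (y), 22 mm high, its top 52.5 mm above the bench, the lock button in the middle of its top. Origin: centre of its underside, 30.5 mm above the bench; axes as the rail's. Locked by a brake (about 30 N) wherever it stands unless the button is down; then it slides with about 1.5 N of friction. It has 90 to 200 mm to slide
- fence_top (a point): middle of the top edge of the upright aluminium fence on the carriage, just ahead of the button (towards -y): 58 mm wide, 7 mm thick, y = -31 to -24 mm in the carriage's frame, its top 84.5 mm above the bench (20 mm above the raised button). A fingertip on the button can push against it
- lock_button (a joint): travel of the lock button in m: 0 = up (locked), 0.008 = fully down. The brake lets go as soon as the button begins to move, and bites again when the button comes up. It needs about 5 N to begin to move and about 6 N to go fully down
- button_top (a point): centre of the top face of the lock button, a black square pad 42 x 42 mm; 64.5 mm above the bench when up, 8 mm lower when fully down; axes as the rail's
- carriage_front (a point): centre of the carriage's front face (the -y face), 41.5 mm above the bench, 45 mm ahead of the button's centre; axes as the rail's
- lens: magnifier lens (75 mm over its steel ring) on an 8 mm steel arm, fixed to the carriage and moving with it; the arm's post stands at x = 29, y = -38 mm in the carriage's frame and rises to 87 mm above the bench; the lens centre is at x = 105, y = -60 mm, 82.5 mm above the bench. Origin at the carriage's origin. Not to be touched
- stop: the end stop: dark steel clamp block 80 mm across the rail, 30 mm along it, top 58.5 mm above the bench, with a small black knob on top (to 71 mm) and, on the lens side, a cork cradle with the potsherd. Clamped on the rail at a place that changes; it does not slide under less than 150 N. Origin: centre of the block's underside, 30.5 mm above the bench
- stop_face (a point): centre of the stop's face towards the carriage, 41.5 mm above the bench; the carriage is home when carriage_front meets it
- solvent: amber glass solvent bottle with white cap, 42 mm diameter, 85 mm tall, standing on the robot's side of the rail; origin under its centre. Bystander: leave alone
- brush_a: paintbrush, 190 mm long, lying on the table on the robot's side of the rail; origin at its middle. Bystander
- brush_b: paintbrush, 170 mm long, lying on the table; origin at its middle. Bystander
- block: cork block 50 x 35 x 22 mm beyond the rail. Bystander
- bowl: brass bowl, 110 mm wide, 55 mm tall. Bystander
- brush_jar: glass jar 68 mm wide with upright brushes, 175 mm tall over all. Bystander
- pigment: low glass jar with black cap, 52 mm wide, 50 mm tall. Bystander

How it is judged (in metres and radians):
On the way, in this order (a step that is already met when the one before it is completed fails the run):
1. the lock button is pressed down while the carriage still stands where it was (value of joint lock_button above 0.0025 m and distance of carriage from where it was at the start of the episode below 0.02 m), for 0.05 s.
2. the carriage is home against the end stop with the button still held down (value of joint lock_button above 0.0015 m and y of stop_face in the frame of carriage_front between -0.003 and 0.003 m), for 0.05 s.
At the end, for the whole second after the job is handed in: the carriage's front face is within 3 mm of the stop's face, the lock button is up (less than 1 mm down), the carriage is at rest, and the stop is within 4 mm of where it stood (y of stop_face in the frame of carriage_front between -0.003 and 0.003 m and value of joint lock_button below 0.001 m and linear speed of carriage below 0.005 m/s and distance of stop from where it was at the start of the episode below 0.004 m); the robot touches nothing.
It fails at once if the carriage is forced along with its button up (faster than 10 mm/s, pushed with over 8 N, button less than 0.5 mm down) (linear speed of carriage above 0.01 m/s and value of joint lock_button below 0.0005 m and contact force between the fingers and carriage above 8 N).
It fails at once if more than 40 N between the robot and the carriage or its button (contact force between any of the fingers, the arm and carriage above 40 N).
It fails at once if the lens or its arm is touched (more than 1 N) (contact force between any of the fingers, the arm and lens above 1 N).
It fails at once if the end stop is pushed by the robot (more than 5 N) or shifted by more than 4 mm (contact force between any of the fingers, the arm and stop above 5 N or distance of stop from where it was at the start of the episode above 0.004 m).
It fails at once if a bystander is moved, lifted or carried (more than 20 mm) (distance of any of solvent, brush_a, brush_b, block, bowl, brush_jar, pigment from where it was at the start of the episode above 0.02 m).
It also fails if it takes over 40 s, if anything falls off the work surface, if the arm or the gripper's body presses on something with over 40 N, if the wrist force passes 120 N, or if a joint passes its speed limit or range.

## Working session

There is one attempt and no reset: what is moved stays moved. The work goes in short steps, each a Python script; the robot and the scene stay as the last script left them, time stands still between calls to the robot, and variables do not carry over. Pictures are saved under pics/ and viewed, at most 10 in all, crops included, and the job is handed in when it is done.

```bash
mkdir -p pics
cat > h.py <<'E'
import numpy as np, cv2
from scipy.spatial.transform import Rotation as R
from bench import robot
def cam(n):
    d=robot.get_image(n); d['f']=192/np.tan(np.radians(d['fovy'])/2)
    o=np.array(d['orientation'],float); d['R']=o if o.shape==(3,3) else R.from_euler('xyz',o).as_matrix(); return d
def ray(d,u,v,z):
    r=d['R']@np.array([(u-d['cx'])/d['f'],(v-d['cy'])/d['f'],1.]); e=np.array(d['eye'],float)
    return e+r*(z-e[2])/r[2]
def proj(d,p):
    c=d['R'].T@(np.array(p,float)-np.array(d['eye'],float)); return c[:2]/c[2]*d['f']+[d['cx'],d['cy']]
E
python3 - <<'E'
from h import *
import pickle
for n in('top','scene'):
    d=cam(n); pickle.dump(d,open(n+'.pkl','wb')); cv2.imwrite(f'pics/{n}1.png',cv2.resize(d['img'],(768,576),interpolation=cv2.INTER_CUBIC)); print(n,d['eye'],d['orientation'],d['fovy'],d['cx'],d['cy'],d['img'].shape)
print(robot.current_t(),robot.current_eef_rot())
E
```

```text
top [ 291.39174401  -32.21912308 1571.18828668] [-2.99652225  0.01472193 -1.59855708] 45.686631778580754 250.6743117606412 192.67393775801094 (384, 512, 3)
scene [1294.44640899 -180.467438   1217.67692837] [-2.53246946 -0.00402192  1.39284326] 42.88327339460763 253.58152544894168 189.95945346633215 (384, 512, 3)
0.1 [-3.13998712e+00 -3.23809861e-04  2.67777755e+00]
```

View pics/top1.png

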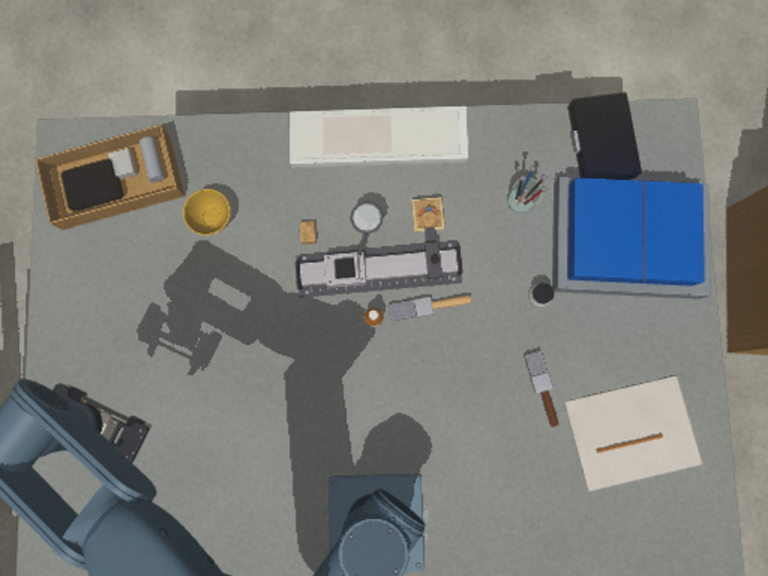

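View pics/scene1.png

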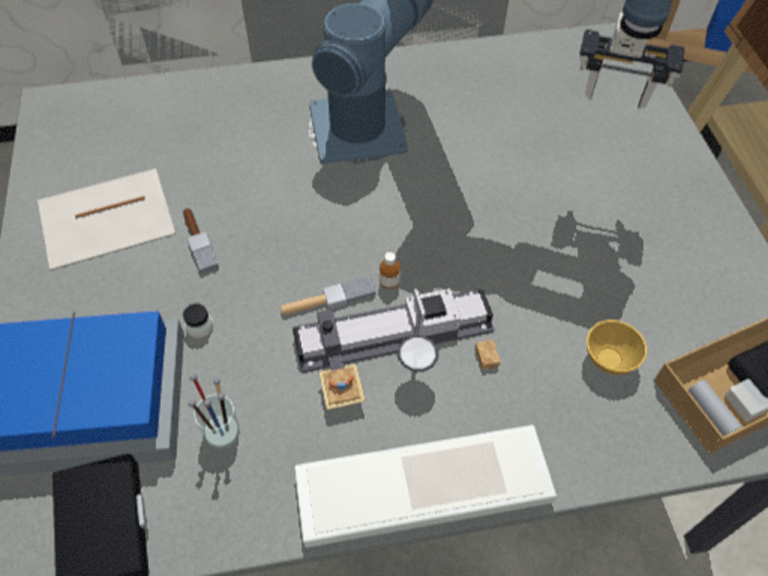

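The top view (768-wide picture) shows the button as a black square at (345,267), the stop at about (434,258) and the rail running from (297,270) to (462,262). The solvent bottle is at (374,316), close to the rail on the robot's side. Next I'll measure the button with a mask and take an enlarged crop.

Run:
```python
from h import *
import pickle
d=pickle.load(open('top.pkl','rb')); s=pickle.load(open('scene.pkl','rb'))
def blob(d,x0,y0,x1,y1,z,t):
    g=d['img'].max(2)[y0:y1,x0:x1]; n,l,st,c=cv2.connectedComponentsWithStats((g<t).astype(np.uint8))
    for i in range(1,n):
        if st[i,4]>25:
            m=cv2.minAreaRect(np.argwhere(l==i)[:,::-1].astype(np.float32)+[[x0,y0]]) if 0 else cv2.minAreaRect((np.argwhere(l==i)[:,::-1]+[x0,y0]).astype(np.float32))
            print(st[i],c[i]+[x0,y0],m, ray(d,*m[0],z).round(1))
print('top');blob(d,215,165,245,192,64.5,50)
print('scene');blob(s,275,190,303,214,64.5,50)
c=d['img'][150:205,190:315]; cv2.imwrite('pics/c1.png',cv2.resize(c,None,fx=6,fy=6,interpolation=cv2.INTER_CUBIC))
c=s['img'][180:250,190:335]; cv2.imwrite('pics/c2.png',cv2.resize(c,None,fx=5.5,fy=5.5,interpolation=cv2.INTER_CUBIC))
```

```text
top
scene
[ 9 18 13  4 26] [290.         209.42307692] ((289.9764709472656, 209.3941192626953), (1.8439089059829712, 12.365036964416504), 77.47119140625) [586.5  55.1  64.5]
```

View pics/c1.png

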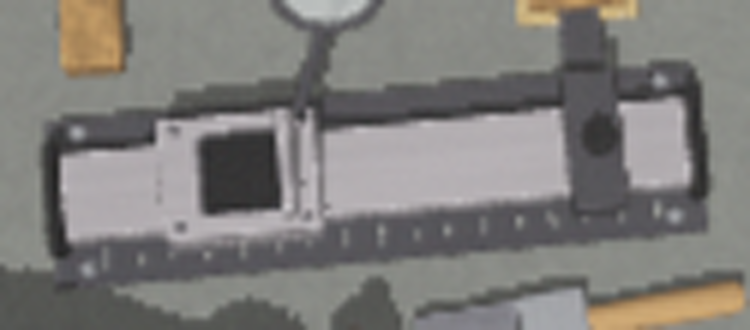

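View pics/c2.png

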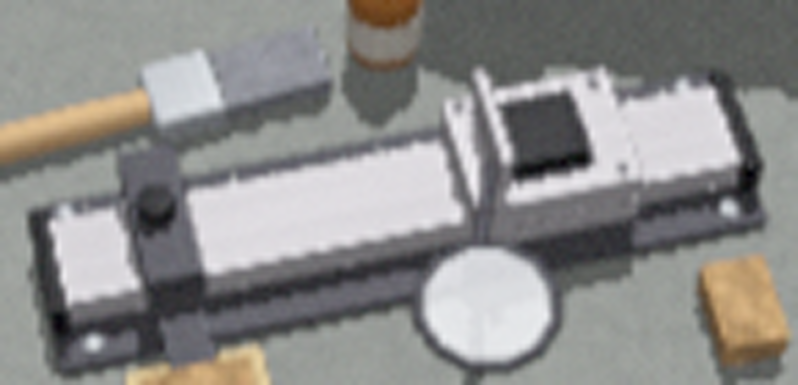

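The crops show the button in c1 at centre (241,174) with the fence just right of it, and the stop's face edge at about x=571. The rail screws are at (77,132), (88,270), (660,80) and (676,216). In c2 the button centre is (546,132).

Run:
```python
from h import *
import pickle
d=pickle.load(open('top.pkl','rb')); s=pickle.load(open('scene.pkl','rb'))
T=lambda u,v,z: ray(d,(u+.5)/6-.5+190,(v+.5)/6-.5+150,z).round(1)
S=lambda u,v,z: ray(s,(u+.5)/5.5-.5+190,(v+.5)/5.5-.5+180,z).round(1)
print('btn',T(241,174,64.5),S(546,132,64.5))
sc=[T(*p,8.5) for p in((77,132),(88,270),(660,80),(676,216))];print(sc)
a=(sc[0]+sc[1])/2;b=(sc[2]+sc[3])/2;v=(a-b)[:2];v/=np.linalg.norm(v);print('railmid',(a+b)/2,'yaw',np.arctan2(-v[0],v[1]))
print('stopface',T(571,138,58.5),'ends',T(565,68,58.5),T(577,210,58.5),'knob',T(600,134,71),S(157,203,71))
print('stopface scene',S(164,198,58.5))
print('fence front top T',T(290,165,84.5))
print('solv',T((374/1.5-190)*6,(316/1.5-150)*6,85))
```

```text
btn [562.   52.8  64.5] [567.   56.3  64.5]
[array([599.8, 151. ,   8.5]), array([518.4, 145.6,   8.5]), array([ 620.2, -189.3,    8.5]), array([ 539.8, -195. ,    8.5])]
railmid [569.55  -21.925   8.5  ] yaw 0.06131239322755889
stopface [ 578.  -132.9   58.5] ends [ 618.2 -131.    58.5] [ 536.9 -134.6   58.5] knob [ 577.4 -148.3   71. ] [ 578.7 -146.2   71. ]
stopface scene [ 568.5 -142.    58.5]
fence front top T [562.6  24.5  84.5]
solv [451.  -9.  85.]
```

Both views agree: button at about (564.8, 54.5), yaw about 0.062, and roughly 143 mm to slide. I'll close the gripper with the finger line across the rail, go above the button and check.

```bash
cat >> h.py <<'E'
yaw=0.062; ey=np.array([-np.sin(yaw),np.cos(yaw),0])
B=np.array([564.8,54.5,0])
def at(along,z): return list(B+ey*along+[0,0,z])   # along = carriage-frame y at the start pose
E
python3 - <<'E'
from h import *
robot.move_gripper(0.0)
best=None
for w in(yaw+np.pi/2,yaw-np.pi/2):
    q=robot.inverse_kinematics(at(-8,180),[np.pi,0,w]); print(w,q)
    if q is not None:
        c=np.abs(np.array(q)-robot.current_qpos()).max()
        if best is None or c<best[0]: best=(c,w)
w=best[1]; o=[np.pi,0,w]; open('w.txt','w').write(str(w))
robot.move_ptp(at(-8,180),o); robot.move_linear(at(-8,95),speed=80)
print(robot.current_tcp_pos(),robot.current_eef_rot(),robot.current_gripper_width(),robot.current_t(),robot.current_contact_force())
s=cam('scene'); d=cam('top')
a=cv2.resize(s['img'][150:250,240:340],(500,500),interpolation=cv2.INTER_CUBIC)
cv2.imwrite('pics/c3.png',a); print(proj(s,robot.current_tcp_pos()))
E
```

```text
1.6327963267948966 [-0.11450753  0.31743323  1.5512333   0.          1.27292612 -0.17650753]
-1.5087963267948965 [-1.14507535e-01  3.17433234e-01  1.55123330e+00 -4.44089210e-16
  1.27292612e+00  2.96508512e+00]
[565.78026003  46.47138783  95.60240497] [3.14042416e+00 1.80459656e-04 1.63277882e+00] 0.004515978262926919 4.7417 [ 0.3688095  -0.48005269  0.50410731]
[286.02880239 197.5577361 ]
```

View pics/c3.png

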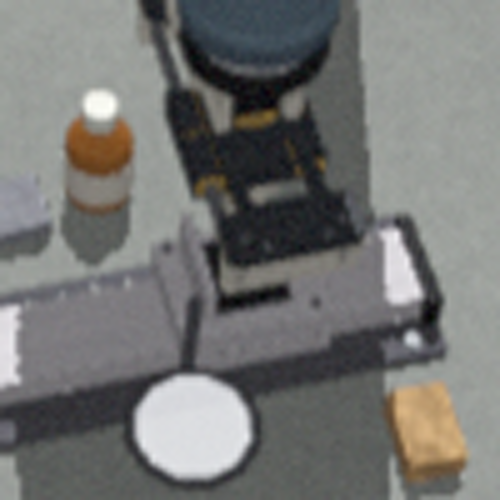

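The picture shows the closed gripper above the button and behind the fence, with the button's near edge visible at (255,293). Next comes a guarded press.

Run:
```python
from h import *
hit=robot.move_linear(at(-8,68),speed=40,f_stop=4)
print('early',hit,robot.current_tcp_pos())
if not hit:
    hit=robot.move_linear(at(-8,58),speed=15,f_stop=15)
    robot.sleep(.2)
    print('press',hit,robot.current_tcp_pos(),robot.current_contact_force(),robot.current_t())
```

```text
early False [565.44569852  46.46426312  68.07125303]
press False [565.66254228  46.47870183  58.32357648] [-0.14063031  0.16776559  4.15363326] 6.6833
```

Run:
```python
from h import *
def F():
    f=[]
    for _ in range(8): robot.sleep(.02); f.append(robot.current_contact_force())
    return np.mean(f,0).round(2),np.array(robot.current_tcp_pos()).round(2)
print(F())
hit=robot.move_linear(at(-8,57),speed=15,f_stop=8); print(hit,F())
d=cam('scene'); cv2.imwrite('pics/c4.png',cv2.resize(d['img'][150:250,240:340],(500,500),interpolation=cv2.INTER_CUBIC))
```

```text
(array([-0.22, -0.2 ,  5.05]), array([565.64,  46.48,  58.32]))
False (array([-0.51, -0.02,  5.32]), array([565.67,  46.48,  57.35]))
```

View pics/c4.png

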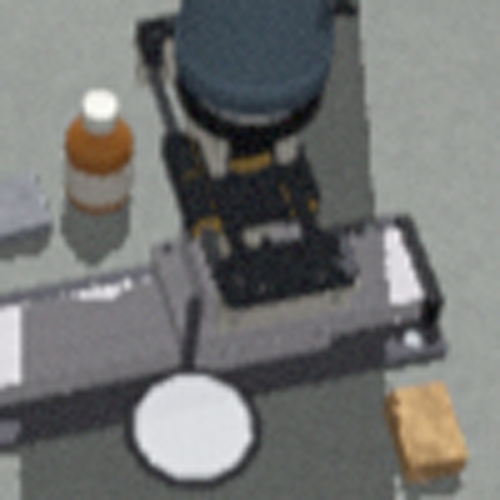

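The carriage has not moved, and the button is about 7 mm down at a steady spring-like 5.3 N. Now I'll slide it.

Run:
```python
from h import *
def F():
    f=[]
    for _ in range(8): robot.sleep(.02); f.append(robot.current_contact_force())
    return np.mean(f,0).round(2),np.array(robot.current_tcp_pos()).round(2)
print(robot.move_linear(at(-18,57),speed=15,f_stop=10),F())
h=robot.move_linear(at(-133,57),speed=60,f_stop=12); print(h,F())
if not h:
    print(robot.move_linear(at(-170,57),speed=15,f_stop=8),F(),robot.current_t())
d=cam('top'); s=cam('scene')
a=cv2.resize(d['img'][150:205,190:315],None,fx=6,fy=6,interpolation=cv2.INTER_CUBIC)
cv2.imwrite('pics/c5.png',a); cv2.imwrite('pics/c6.png',cv2.resize(s['img'][150:260,190:335],None,fx=5,fy=5,interpolation=cv2.INTER_CUBIC))
```

```text
False (array([-0.36,  0.93,  5.22]), array([566.27,  36.67,  57.34]))
False (array([0.27, 0.58, 5.34]), array([573.46, -78.22,  57.37]))
True (array([0.05, 1.25, 4.76]), array([ 574.49, -100.97,   57.16])) 12.0833
```

View pics/c6.png

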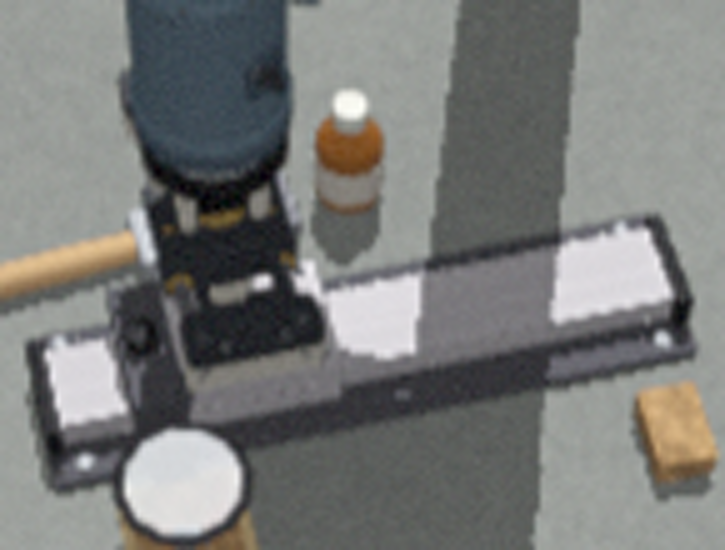

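The carriage looks to be at the stop, with the lens over the sherd. I'll push again slowly to confirm it's home.

Run:
```python
from h import *
def F():
    f=[]
    for _ in range(8): robot.sleep(.02); f.append(robot.current_contact_force())
    return np.mean(f,0).round(2),np.array(robot.current_tcp_pos()).round(2)
for k in range(8):
    p=np.array(robot.current_tcp_pos())-ey*2; p[2]=57
    h=robot.move_linear(list(p),speed=6,f_stop=8); f=F(); print(h,f)
    if h or f[0][1]>6: break
print(robot.current_t())
```

```text
False (array([-0.59,  7.59,  7.31]), array([ 574.46, -101.  ,   57.15]))
12.7833
```

It's hard against the stop: 7.6 N and no movement. Now I'll lift straight up.

Run:
```python
from h import *
p=np.array(robot.current_tcp_pos())
robot.move_linear([p[0],p[1],72],speed=20)
robot.move_linear([p[0],p[1],200],speed=80)
q=p+ey*60-np.array([150,0,0]); q[2]=300
robot.move_linear(list(q),speed=150)
robot.sleep(.3); print(robot.current_contact_force(),robot.current_t())
d=cam('top'); s=cam('scene')
a=cv2.resize(d['img'][150:205,190:315],None,fx=6,fy=6,interpolation=cv2.INTER_CUBIC)
b=cv2.resize(s['img'][185:255,190:315],None,fx=6,fy=6,interpolation=cv2.INTER_CUBIC)[:260]
cv2.imwrite('pics/c7.png',np.vstack([a,b]))
```

```text
[-0.30629686 -0.58554772 -0.12198832] 17.175
```

View pics/c7.png

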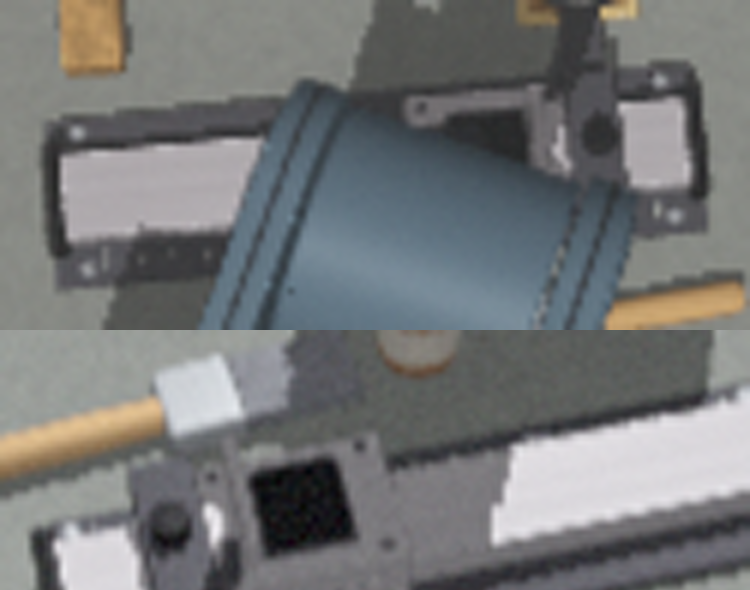

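The carriage butts against the stop, whose knob is still at (600,134), the same place as before. The button is free, and the bottle and brush stand where they were. I'll hand in.

```bash
python3 -c "
from bench import robot
print(robot.hand_in())"
```

```text
the job is handed in; nothing more can be done
None
```

The carriage was slid home against the end stop with its button held down; the button was then released, the arm moved clear and the job handed in at about 17 s, though no verdict came back.

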